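# Open the bench charging well by its ring pull and put a battery on charge

## Robot

A 6-joint arm with a two-finger parallel gripper is mounted at the origin on the work surface. World frame = base frame: x ahead of the robot, y to its left, z up, the work surface at z = 0. Lengths are in mm, angles in rad, forces in N, time in s.
With the tool pointing down it reaches from about 350 to 775 mm from the base axis. Payload 7.3 kg.
Tool frame: the origin (TCP) lies midway between the tips of the shut fingers; the grasp point (between the pads) lies 19 mm behind it; z points along the fingers, y is the line along which they close (so a half turn about z gives the same grasp; the last joint's range is limited). The gripper opens to 92 mm and grips with 3 to 60 N. Pads are 19 mm wide; open, the fingers measure 130 mm over their backs; the gripper's body (75 mm by 190 mm) begins 47 mm behind the grasp point.
Start: joints at [-1.449, 0.342, 1.524, -0, 1.275, -0.146], TCP at [138.943, -506.304, 190.641] pointing down, gripper open.
Joint ranges: [-2.53, 2.53], [-0.77, 2.02], [0.04, 2.7], [-1, 4.14], [0.28, 2.66], [-3.11, 3.11]. Speed limits (rad/s): [2.57, 2.57, 3.14, 3.14, 3.14, 3.14].

## Interface

Orientations are given as [roll, pitch, yaw] about the fixed x, y, z axes, in that order (R = Rz(yaw) Ry(pitch) Rx(roll)).
In Python, from plant import readout, vision, order, models gives the robot as it stands. The module is installed in compiled form; this text tells all that it offers.
- The arm moves only by the tool step_arm, never from a script. Its argument "series" is text: rows parted by semicolons, each of 7 numbers parted by spaces: the gripper's target within -1 to 1 (shut at 1, half-way at 0, fully open at -1), then the shift along the tool's x, y, z each as a share of 80 mm, from -1 to 1, then the turn, a rotation vector about the tool's x, y, z each as a share of 2 pi rad, from -1 to 1. In form: jaw x y z ax ay az; .... A call has 1 to 20 rows; each row is the pose to reach, as a shift and turn from the pose commanded when the call began, along the tool's axes at that moment, turning the shorter way round; what a row does not reach only later rows make up. A row lasts 1/10 s, in which the tool goes at most 50 mm and 8.59 degrees, less where a joint would pass 70% of its speed; a pose out of reach is approached as far as the arm can. A call with a number of a shift or a turn outside -1 to 1 is refused whole. A call with a gripper value outside its range is refused whole. The fingers move at their own pace and stop on an object; the grip force is fixed at half the most. Time passes only in rows, so rows that repeat a pose let the fingers close. It gives the time, the measured TCP pose, the force, the opening and the grip force at its end, in the units of the state.
- readout.get_obs(): the state, without advancing time (a new reading comes with each control period).
- vision.capture(name): name is "side" or "top" or "wrist"; returns a dict with "frame" (480x640x3 uint8, red, green, blue), "depth" (480x640 float32, mm along the optical axis (not along the pixel's ray), 0 where there is no reading), "fovy" (degrees; the focal length in pixels is half the picture's height over the tangent of half this angle, whatever the lens; pixels are square), "cx", "cy" (the principal point, pixels), "rvec" (rotation vector, rad) and "tvec" (3), from world to camera coordinates, as OpenCV has them; the wrist camera has in their place "mount" (4x4, takes a point from camera to tool coordinates, whose origin is the TCP and whose axes are the flange's). Camera axes: x right, y down, z forward; pixel columns grow to the right and rows downward; lengths in mm; the calibration is good to about 2 mm. A picture is of the moment at which its call begins: read the wrist's pose just before it.
- order.close_job(): hands the job in; it is judged then, once.
Trained networks look in a picture, given as the dict that the camera call returned (one of the last four; its "shot" number tells which), for a name from the list of things; names that differ only in an ending like _2 or _b are one class to them, and where a whole thing is asked for, a point or a joint stands for the part that bears it (a point fixed in the world has none). Each returns a list of dicts, best first, with "p" (0 to 1); they miss things now and then, are a little off and sometimes report something else, mostly with a low value. They report only what shows in the picture. A call takes as long as a camera call.
- models.look_for(picture, thing): "position" ([column, row] in pixels, amid what is visible of it).
- models.pinpoint(picture, thing): "position" ([column, row] in pixels: a listed point, or the origin of a listed thing).
The state is a dict: "time": time; "joint_positions": joint angles; "dq": joint speeds; "tau": joint torques, N m; "tool_pos": TCP position; "tcp_rot": TCP orientation; "contact_force": force on the tool from outside, world axes, zero at the start; "moment": the same for the moment, N m; "grip_width": finger opening in mm; "finger_force": force on a finger pad.
Only numpy, scipy, OpenCV 4.12 (cv2) and the standard library are available. Lean on these libraries where they do the work, as an engineer would, in place of code of your own. Each camera call takes 0.05 s, during which the arm holds its last target. There are 200 camera calls.

## Task

Put the loose battery pack on charge in the bench riser: flip up the recessed ring pull, lift the flush hatch by it all the way to its stop, then stand the battery upright on the floor of the far charging bay, the one under the raised hatch, beyond the low lip. Set it down, do not drop it, leave the hatch standing fully open so that it stays cool, and leave the tribrach, screwdriver and pot where they are.

Things in the scene. Friction and masses are not known exactly. Their poses are not given: they have to be found in the camera images.
- riser: fixed plywood riser box on the bench, 280 (x) x 290 (y) x 130 mm high, turned up to 15 degrees. Origin: centre of its underside, on the bench; -x side faces the robot, z up. Flush in its top, over a well, is a plywood hatch 185 (x) x 205 (y) mm, 18 mm thick, 2.5 mm gaps round it, hinged at its far (+x) edge, with a steel ring pull near its -x edge
- hatch_hinge (a point): fixed on the riser: middle of the hatch's hinge line, level with the riser's top (130 mm above the bench). Axes as the riser's, hinge line along y. The shut hatch runs 187 mm from here to -x. As it opens, its top face turns away from the robot
- hatch (a joint): hatch angle: 0 shut, grows as its near (-x) edge rises; hard stop at 1.222 rad (70 degrees), where it leans towards the robot over the far bay, so that the tool must lean too (about 30 to 35 degrees, gripper body towards the robot) to get under it. Stiff friction hinges: it stays where it is left; lifting takes about 8 to 14 N at the ring
- ring (a joint): ring angle about its pivot in the hatch (parallel to the hinge line, 89 mm from it, 5.5 mm below the hatch's top face): 0 lying in its cup with its free bar towards the hatch's near edge (-x), 1.57 standing square to the hatch, stop at 1.6. Starts at 0 to 0.1. Turns easily; its round bar can turn within a grip
- cup (a point): middle of the mouth of the ring pull's cup, in the hatch's top face, on its centre line, 129 mm from the hinge line; moves with the hatch. Rectangular steel cup, 98 (along x) x 84 mm, 30 mm deep inside; its underside stands 14 mm proud of the underside of the hatch
- ring_bar (a point): middle of the ring's free bar (at its axis); moves with ring and hatch. D-shaped steel ring, bar 9 mm thick, straight for 36 mm along y, 50 mm from the ring's pivot; ring 73 mm wide. Lying flush, the bar is 5.5 mm below the hatch's face and 139 mm from the hinge line, with 34 mm free in the cup on its -x side, 41 mm inside the ring, 24 mm below: it can be pinched from above
- battery_center (a point): centre of the loose battery pack: upright grey box with a dark band, 48 (x) x 56 (y) x 85 mm high, 0.28 to 0.5 kg; axes along its sides, z up. Stands on the bench to the left or right of the riser
- battery: the same battery pack; origin at the centre of its underside
- bay (a point): fixed on the riser: floor centre of the far charging bay, 58 mm to -x of the hinge line, 118 mm below the riser's top; axes as the riser's. Bay 92 (x) x 210 mm (y), two brass strips along its floor; wall up to the top behind it (+x), on its -x side a lip 6 mm thick, 20 mm high; beyond that, in the near half of the well, a charger unit 34 mm high on the same floor
- tribrach_center (a point): bystander: centre of a loose black tribrach (round levelling base with three foot screws), 104 mm across, 66 mm high, on the bench on the other side of the riser from the battery
- driver_grip (a point): bystander: grip of a loose screwdriver with a yellow handle, 170 mm long, lying between robot and riser
- pot_center (a point): bystander: centre of the body of a loose blue pot of small tools, 64 mm across, 75 mm high (125 mm with the tools), on the bench left (+y) of the far part of the riser

How it is judged (in metres and radians):
On the way, in this order (a step that is already met when the one before it is completed fails the run):
1. the ring is flipped up out of its cup (value of joint ring above 0.7 rad), for 0.1 s.
2. the hatch is lifted to its stop (value of joint hatch above 1.14 rad), for 0.2 s.
At the end, for the whole second after the job is handed in: The hatch stands open within 0.1 rad of its stop, and the battery stands upright (within 7 degrees) and at rest on the floor of the far bay, its centre within 25 mm (x) and 82 mm (y) of the bay's centre and 37 to 49 mm above the floor (value of joint hatch above 1.12 rad and x of battery_center in the frame of bay between -0.025 and 0.025 m and y of battery_center in the frame of bay between -0.082 and 0.082 m and z of battery_center in the frame of bay between 0.037 and 0.049 m and angle between battery_center's own z axis and vertical below 0.12 rad and linear speed of battery below 0.02 m/s); the robot touches nothing.
It fails at once if the tribrach is moved by more than 30 mm (distance of tribrach_center from where it was at the start of the episode above 0.03 m).
It fails at once if the screwdriver is moved by more than 30 mm (distance of driver_grip from where it was at the start of the episode above 0.03 m).
It fails at once if the pot is moved by more than 30 mm (distance of pot_center from where it was at the start of the episode above 0.03 m).
It fails at once if the battery is dropped (faster than 0.7 m/s with no finger on it) (linear speed of battery above 0.7 m/s and contact force between the fingers and battery below 0.1 N).
It also fails if it takes over 72 s, if anything falls off the work surface, if the arm or the gripper's body presses on something with over 40 N, if the wrist force passes 120 N, or if a joint passes its speed limit or range.

## Working session

There is one attempt and no reset: what is moved stays moved. The work goes in short steps, Python scripts to look and compute and a tool call to move; the robot and the scene stay as the last step left them, time stands still between calls to the robot, and variables do not carry over. Pictures are saved under pics/ and viewed, at most 10 in all, crops included, and the job is handed in when it is done.

Besides the shell and the picture viewer there is one more tool, called by a JSON object that holds its "op" and its "data". step_arm: Moves the arm, as the interface text tells. Shift numbers are shares of 80 mm and turn numbers shares of 2 pi rad, none past 1 either way. Its arguments: {"type":"object","properties":{"series":{"type":"string"}},"required":["series"]}

```bash
mkdir -p pics
cat > h.py <<'E'
import numpy as np, cv2
from scipy.spatial.transform import Rotation as Ro
from plant import readout, vision, order, models
def K(p):
    f=240/np.tan(np.radians(p["fovy"])/2); return f
def T_wc(p,obs=None):
    if "mount" in p:
        T=np.eye(4);T[:3,:3]=Ro.from_euler('xyz',obs["tcp_rot"]).as_matrix();T[:3,3]=obs["tool_pos"]
        return T@np.array(p["mount"])
    T=np.eye(4);R=cv2.Rodrigues(np.array(p["rvec"],float))[0];T[:3,:3]=R.T;T[:3,3]=-R.T@np.array(p["tvec"]).ravel();return T
def cap(n):
    o=readout.get_obs();p=vision.capture(n);return p,T_wc(p,o)
def ray(p,T,px):
    d=np.array([(px[0]-p["cx"])/K(p),(px[1]-p["cy"])/K(p),1.]);return T[:3,3],T[:3,:3]@d
def at_z(p,T,px,z):
    o,d=ray(p,T,px);return o+d*(z-o[2])/d[2]
def at_depth(p,T,px):
    c,r=int(round(px[0])),int(round(px[1]));w=p["depth"][max(r-2,0):r+3,max(c-2,0):c+3];w=w[w>0]
    o,d=ray(p,T,px);return o+d*np.median(w) if w.size else None
def cloud(p,T):
    v,u=np.mgrid[0:480,0:640];d=p["depth"];f=K(p)
    P=np.stack([(u-p["cx"])/f*d,(v-p["cy"])/f*d,d],-1)@T[:3,:3].T+T[:3,3];P[d<=0]=np.nan;return P
def save(p,n): cv2.imwrite(f"pics/{n}.png",p["frame"][:,:,::-1])
E
python3 - <<'E'
from h import *
np.set_printoptions(precision=1,suppress=True)
o=readout.get_obs();print({k:np.round(v,3) for k,v in o.items()})
P={n:cap(n) for n in("top","side")}
for n,(p,T) in P.items():
    save(p,n+"0");print(n,p["fovy"],T[:3,3],T[:3,2])
    for t in "riser hatch_hinge cup ring_bar battery_center battery bay tribrach_center driver_grip pot_center".split():
        r=models.pinpoint(p,t)
        for q in r[:2]: print(t,np.round(q["position"],1),round(q["p"],2),at_depth(p,T,q["position"]))
cv2.imwrite("pics/both.png",np.hstack([cv2.resize(P[n][0]["frame"],(400,300)) for n in P])[:,:,::-1])
E
```

```text
{'time': np.float64(0.0), 'joint_positions': array([-1.4,  0.3,  1.5,  0. ,  1.3, -0.1]), 'dq': array([-0.,  0.,  0., -0.,  0.,  0.]), 'tau': array([ -0. , -43.1, -24.4,   0.1,   0.1,  -0. ]), 'tool_pos': array([ 138.9, -505.8,  190. ]), 'tcp_rot': array([-3.1, -0. ,  0.3]), 'contact_force': array([-0.9, -1.6, -0.1]), 'moment': array([ 0.1, -0. , -0. ]), 'finger_force': np.float64(0.0), 'grip_width': np.float64(91.942)}
top 50.5058259277847 [ 488.7   19.4 1146.2] [ 0.1 -0.  -1. ]
riser [323.4 228.9] 0.94 [607.7 -11.9  99.6]
hatch_hinge [326.  175.3] 0.83 [714.  -17.4 127.3]
cup [320.4 239.4] 0.74 [586.   -5.6  98.6]
ring_bar [320.1 244.5] 0.71 [573.   -4.2 127.5]
battery_center [449.8 244.9] 0.85 [ 573.8 -277.9   84.1]
battery [441.6 243.4] 0.61 [ 577.3 -261.1   82.2]
tribrach_center [164. 248.] 0.96 [573.1 325.8  65.2]
driver_grip [342.2 334.3] 0.98 [384.3 -53.2  23.2]
pot_center [162.9 169.6] 0.74 [739.8 327.9  74.9]
side 56.5270135440657 [ 90.7 554.5 817.5] [ 0.5 -0.5 -0.7]
riser [312.3 263.7] 0.94 [540.3  83.1 127.7]
cup [324.1 227.8] 0.72 [617.3 -43.2  98.6]
ring_bar [325.9 236.4] 0.62 [575.4  -1.6 125.4]
battery_center [394.  199.4] 0.55 [ 564.5 -263.5   79.8]
battery [390.1 215.9] 0.98 [ 567.  -258.5   24.4]
bay [325.8 229.4] 0.29 [611.8 -43.1  96.7]
tribrach_center [217.3 354.8] 0.95 [558.  339.   65.1]
driver_grip [402.2 303.6] 0.96 [374.  -30.6  20.8]
driver_grip [387.2 214.6] 0.53 [ 577.2 -259.6   22.7]
pot_center [327.1 236. ] 0.61 [573.3  -3.3 126.8]
pot_center [167.1 313.5] 0.6 [713.8 344.9  66.9]
```

Run:
```python
from h import *
np.set_printoptions(precision=1,suppress=True)
p,T=cap("top");P=cloud(p,T)
def rect(zlo,zhi,x,y):
    m=(P[...,2]>zlo)&(P[...,2]<zhi)&(P[...,0]>x[0])&(P[...,0]<x[1])&(P[...,1]>y[0])&(P[...,1]<y[1])
    m=cv2.morphologyEx(m.astype(np.uint8),cv2.MORPH_OPEN,np.ones((3,3)))>0
    print(m.sum(),np.median(P[m],0),cv2.minAreaRect(P[m][:,:2].astype(np.float32)))
rect(120,136,(400,800),(-200,200))
rect(78,92,(480,660),(-340,-210))
```

```text
18048 [631.9 -13.5 129.2] ((624.4810791015625, -11.844558715820312), (291.2491455078125, 282.70947265625), 81.82481384277344)
583 [ 584.1 -285.5   83.8] ((584.3192749023438, -286.8517761230469), (57.9190673828125, 47.25523376464844), 88.32002258300781)
```

View pics/both.png

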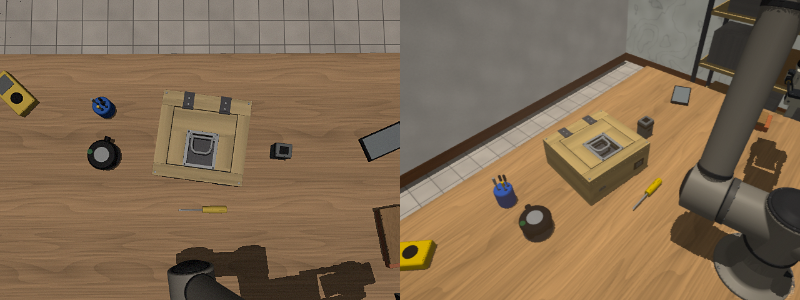

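The side/top views show the riser at top-view (202,137), ring cup at (200,148), battery at (282,151), tribrach (103,153), pot (103,107) and driver (208,209), consistent with the detections. The riser is turned about -8.2°.

```bash
cat >> h.py <<'E'
def tf(pos,R): T=np.eye(4);T[:3,:3]=R;T[:3,3]=pos;return T
def now():
    o=readout.get_obs();return tf(o["tool_pos"],Ro.from_euler('xyz',o["tcp_rot"]).as_matrix())
def toolR(yaw,lean=0,az=0):  # yaw of tool x (tool down), then lean: tool body tilts towards direction az
    return (Ro.from_rotvec(lean*np.array([-np.sin(az),np.cos(az),0]))*Ro.from_euler('xyz',[np.pi,0,yaw])).as_matrix()
def plan(T,way,jaw,n=3,step=80):
    """prints one series per chunk; each chunk: n rows of its pose"""
    for W in way:
        d=np.linalg.norm(W[:3,3]-T[:3,3]);a=Ro.from_matrix(T[:3,:3].T@W[:3,:3]).as_rotvec()
        k=max(1,int(np.ceil(d/step)),int(np.ceil(np.linalg.norm(a)/.5)));T0=T.copy()
        for i in range(1,k+1):
            G=tf(T0[:3,3]+(W[:3,3]-T0[:3,3])*i/k,T0[:3,:3]@Ro.from_rotvec(a*i/k).as_matrix())
            D=np.linalg.inv(T)@G;s=np.round(D[:3,3]/80,3);t=np.round(Ro.from_matrix(D[:3,:3]).as_rotvec()/2/np.pi,4)
            m=max(n,int(np.ceil(np.linalg.norm(t)*360/8.5)))
            print(m,"x:",jaw,*s,*t)
            T=T@tf(s*80,Ro.from_rotvec(t*2*np.pi).as_matrix())
    return T
YAW=np.radians(-8.2);C=np.array([624.5,-11.8]);HX=88.5
def R2w(x,y,z): # riser frame
    c,s=np.cos(YAW),np.sin(YAW);return np.array([C[0]+c*x-s*y,C[1]+s*x+c*y,z])
E
python3 - <<'E'
from h import *
np.set_printoptions(precision=3,suppress=True)
p,T=cap("wrist");print(np.array(p["mount"]),p["fovy"])
S=now();print(S)
bar=R2w(HX-139,0,124.5);print(bar)
R=toolR(np.pi/2+YAW)
G=plan(S,[tf([300,-300,330],S[:3,:3]),tf(R2w(HX-139,0,330),R)],-1,step=100)
print(G)
E
```

```text
[[  -0.001   -0.963   -0.269   72.486]
 [   1.      -0.001   -0.      -0.825]
 [  -0.      -0.269    0.963 -193.957]
 [   0.       0.       0.       1.   ]] 70.86713516553732
[[   0.964    0.265   -0.     138.945]
 [   0.265   -0.964   -0.    -506.306]
 [  -0.       0.      -1.     190.639]
 [   0.       0.       0.       1.   ]]
[574.516  -4.597 124.5  ]
3 x: -1 0.875 -0.651 -0.581 -0.0 0.0 -0.0
3 x: -1 0.874 -0.652 -0.58 -0.0 0.0 -0.0
3 x: -1 0.875 -0.651 -0.581 -0.0 0.0 -0.0
3 x: -1 0.857 -0.531 -0.0 0.0 0.0 -0.0369
3 x: -1 0.956 -0.319 -0.0 0.0 0.0 -0.0369
3 x: -1 1.004 -0.091 -0.0 0.0 0.0 -0.037
3 x: -1 0.998 0.143 -0.0 0.0 0.0 -0.0369
3 x: -1 0.939 0.368 -0.001 0.0 0.0 -0.0369
[[  0.143   0.99   -0.    574.523]
 [  0.99   -0.143  -0.     -4.581]
 [ -0.      0.     -1.    330.033]
 [  0.      0.      0.      1.   ]]
```

{"op": "step_arm", "data": {"series": "-1 0.875 -0.65 -0.58 0 0 0;-1 0.875 -0.65 -0.58 0 0 0;-1 0.875 -0.65 -0.58 0 0 0"}}

```text
time: 1.5
tool_pos: [195.4, -435.9, 240.2]
tcp_rot: [3.137, -0.001, 0.271]
contact_force: [0.3, -0.7, 0.7]
grip_width: 91.9
finger_force: 0.0
```

{"op": "step_arm", "data": {"series": "-1 0.875 -0.65 -0.58 0 0 0;-1 0.875 -0.65 -0.58 0 0 0;-1 0.875 -0.65 -0.58 0 0 0"}}

```text
time: 1.8
tool_pos: [249.1, -367.3, 286.5]
tcp_rot: [3.136, -0.002, 0.272]
contact_force: [-0.0, -1.7, -0.2]
grip_width: 91.8
finger_force: 0.0
```

{"op": "step_arm", "data": {"series": "-1 0.875 -0.65 -0.58 0 0 0;-1 0.875 -0.65 -0.58 0 0 0;-1 0.875 -0.65 -0.58 0 0 0"}}

```text
time: 2.1
tool_pos: [302.8, -298.7, 332.5]
tcp_rot: [3.137, -0.003, 0.272]
contact_force: [0.1, -1.0, 0.5]
grip_width: 91.7
finger_force: 0.0
```

{"op": "step_arm", "data": {"series": "0.5 0.857 -0.531 0 0 0 -0.037;0.5 0.857 -0.531 0 0 0 -0.037;0.5 0.857 -0.531 0 0 0 -0.037"}}

```text
time: 2.4
tool_pos: [356.3, -239.9, 329.0]
tcp_rot: [-3.141, -0.0, 0.505]
contact_force: [-0.4, -0.5, -0.0]
grip_width: 72.0
finger_force: 0.0
```

{"op": "step_arm", "data": {"series": "0.5 0.956 -0.319 0 0 0 -0.037;0.5 0.956 -0.319 0 0 0 -0.037;0.5 0.956 -0.319 0 0 0 -0.037"}}

```text
time: 2.7
tool_pos: [411.0, -181.3, 328.9]
tcp_rot: [-3.14, 0.0, 0.736]
contact_force: [-0.9, -0.7, -0.0]
grip_width: 48.2
finger_force: 0.0
```

{"op": "step_arm", "data": {"series": "0.5 1 -0.091 0 0 0 -0.037;0.5 1 -0.091 0 0 0 -0.037;0.5 1 -0.091 0 0 0 -0.037"}}

```text
time: 3.0
tool_pos: [465.6, -122.8, 328.7]
tcp_rot: [-3.14, 0.0, 0.968]
contact_force: [0.1, -0.3, 0.0]
grip_width: 25.7
finger_force: 0.0
```

{"op": "step_arm", "data": {"series": "0.5 0.998 0.143 0 0 0 -0.037;0.5 0.998 0.143 0 0 0 -0.037;0.5 0.998 0.143 0 0 0 -0.037"}}

```text
time: 3.3
tool_pos: [520.4, -64.0, 328.5]
tcp_rot: [-3.14, 0.0, 1.199]
contact_force: [0.4, -0.9, 0.4]
grip_width: 22.9
finger_force: 0.0
```

{"op": "step_arm", "data": {"series": "0.5 0.939 0.368 0 0 0 -0.037;0.5 0.939 0.368 0 0 0 -0.037;0.5 0.939 0.368 0 0 0 -0.037;0.5 0.939 0.368 0 0 0 -0.037"}}

```text
time: 3.7
tool_pos: [573.6, -6.8, 329.1]
tcp_rot: [-3.14, 0.001, 1.427]
contact_force: [0.6, -0.6, 1.1]
grip_width: 22.8
finger_force: 0.0
```

Run:
```python
from h import *
np.set_printoptions(precision=2,suppress=True)
o=readout.get_obs();print(o["time"],o["tool_pos"],o["tcp_rot"],o["grip_width"],o["contact_force"])
p,T=cap("wrist");save(p,"w1")
for t,z in (("ring_bar",124.5),("cup",130),("hatch_hinge",130),("riser",None)):
    for q in models.pinpoint(p,t)[:2]:
        w=at_z(p,T,q["position"],z) if z else at_depth(p,T,q["position"])
        print(t,np.round(q["position"],1),round(q["p"],2),w,at_depth(p,T,q["position"]))
P=cloud(p,T);m=(abs(P[...,2]-129.5)<4)
print(cv2.minAreaRect(P[m][:,:2].astype(np.float32)))
c,s=np.cos(YAW),np.sin(YAW)
print(R2w(HX-139,0,0))
```

```text
3.7 [573.62  -6.81 329.09] [-3.14  0.    1.43] 22.775158871150794 [ 0.65 -0.64  1.13]
ring_bar [321.7 210.2] 0.63 [577.99  -7.38 124.5 ] [577.63 -11.72 100.94]
cup [324.7 207.4] 0.71 [582.04  -3.57 130.  ] [581.88  -8.87 100.06]
hatch_hinge [438.1 208.3] 0.9 [713.99 -23.96 130.  ] [714.07 -24.02 129.74]
riser [348.9 194.3] 0.8 [614.18   3.18 100.23] [614.18   3.18 100.23]
((624.5382080078125, -6.43804931640625), (280.4382019042969, 283.22918701171875), 81.73812866210938)
[574.52  -4.6    0.  ]
```

View pics/w1.png

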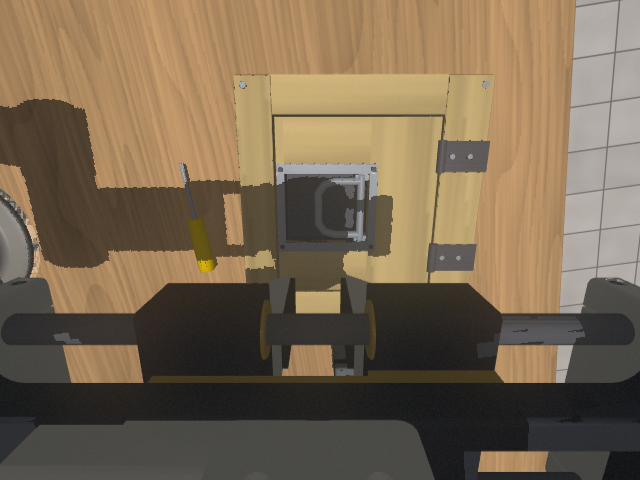

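Ring lies flush in its cup: free bar at about (320,207), pivot at (360,208); hinges at the right (438,208). Descending to pinch.

{"op": "step_arm", "data": {"series": "0.5 0.01 0.02 1 0 0 0;0.5 0.01 0.02 1 0 0 0;0.5 0.01 0.02 1 0 0 0"}}

```text
time: 4.25
tool_pos: [573.2, -4.6, 245.8]
tcp_rot: [-3.133, 0.0, 1.429]
contact_force: [-1.0, -0.4, 0.5]
grip_width: 22.7
finger_force: 0.0
```

{"op": "step_arm", "data": {"series": "0.5 0 0 1 0 0 0;0.5 0 0 1 0 0 0;0.5 0 0 1 0 0 0;0.5 0 0 1 0 0 0;0.5 0 0 1 0 0 0"}}

```text
time: 4.75
tool_pos: [577.7, -4.6, 173.0]
tcp_rot: [3.136, 0.0, 1.43]
contact_force: [-0.3, -0.0, 1.1]
grip_width: 22.9
finger_force: 0.0
```

```bash
sed -i 's/HX=88.5/HX=89.5/' h.py
python3 - <<'E'
from h import *
np.set_printoptions(precision=3,suppress=True)
o=readout.get_obs();print(o["time"],o["tool_pos"],o["tcp_rot"])
p,T=cap("wrist")
cv2.imwrite("pics/w2.png",p["frame"][120:400,180:480,::-1])
E
```

```text
4.75 [577.653  -4.626 172.95 ] [3.136 0.    1.43 ]
```

View pics/w2.png

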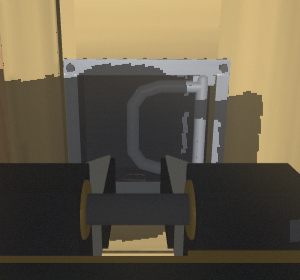

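Bar is at crop (135,125), just left of the midline between fingers at (138,185): about 2–4 mm correction to -x, then down and pinch.

{"op": "step_arm", "data": {"series": "0.5 0 -0.025 0.4 0 0 0;0.5 0 -0.025 0.5 0 0 0;0.5 0 -0.025 0.6 0 0 0;0.5 0 -0.025 0.7 0 0 0;0.5 0 -0.025 0.77 0 0 0;0.5 0 -0.025 0.77 0 0 0;0.5 0 -0.025 0.77 0 0 0"}}

```text
time: 5.5
tool_pos: [574.2, -4.0, 108.5]
tcp_rot: [3.141, 0.0, 1.43]
contact_force: [0.3, 0.6, 0.4]
grip_width: 23.3
finger_force: 0.0
```

{"op": "step_arm", "data": {"series": "1 0 0 0 0 0 0;1 0 0 0 0 0 0;1 0 0 0 0 0 0;1 0 0 0 0 0 0;1 0 0 0 0 0 0;1 0 0 0 0 0 0"}}

```text
time: 6.1
tool_pos: [573.9, -4.0, 108.2]
tcp_rot: [3.142, 0.0, 1.43]
contact_force: [-0.5, 0.5, -0.1]
grip_width: 0.6
finger_force: 0.0
```

The grip closed to 0.6 mm, so the bar was missed. Looking from above.

Run:
```python
from h import *
p,T=cap("wrist");q,Q=cap("top");s,S=cap("side")
a=p["frame"][160:440,170:490]
b=cv2.resize(q["frame"][190:290,270:370],(280,280))
c=cv2.resize(s["frame"][190:290,270:370],(280,280))
cv2.imwrite("pics/w3.png",np.hstack([a,b,c])[:,:,::-1][:,:800])
```

```text
(no output)
```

View pics/w3.png

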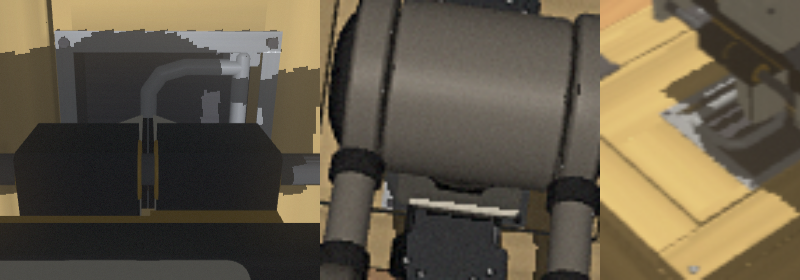

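Run:
```python
from h import *
np.set_printoptions(precision=1,suppress=True,linewidth=150)
p,T=cap("wrist");P=cloud(p,T)
print(T[:3,3])
for r in (225,232,240,250,260,268,273,276,280,285):
    print(r,[ (c,P[r,c].round(0).tolist()) for c in (316,319,322,345)])
for q in models.pinpoint(p,"ring_bar")[:2]: print(q["position"],q["p"],at_depth(p,T,q["position"]))
```

```text
[583.8  68.6 302.1]
225 [(316, [576.0, 23.0, 101.0]), (319, [578.0, 22.0, 99.0]), (322, [580.0, 22.0, 99.0]), (345, [593.0, 27.0, 129.0])]
232 [(316, [576.0, 19.0, 102.0]), (319, [578.0, 18.0, 100.0]), (322, [579.0, 18.0, 100.0]), (345, [592.0, 24.0, 129.0])]
240 [(316, [575.0, 14.0, 100.0]), (319, [578.0, 21.0, 126.0]), (322, [579.0, 21.0, 128.0]), (345, [593.0, 11.0, 101.0])]
250 [(316, [575.0, 16.0, 128.0]), (319, [577.0, 16.0, 129.0]), (322, [579.0, 15.0, 129.0]), (345, [592.0, 4.0, 99.0])]
260 [(316, [575.0, 10.0, 128.0]), (319, [576.0, 10.0, 128.0]), (322, [578.0, 10.0, 129.0]), (345, [591.0, -2.0, 100.0])]
268 [(316, [574.0, 5.0, 128.0]), (319, [576.0, 6.0, 129.0]), (322, [577.0, 5.0, 129.0]), (345, [591.0, -7.0, 100.0])]
273 [(316, [574.0, 3.0, 128.0]), (319, [575.0, 2.0, 128.0]), (322, [577.0, 2.0, 128.0]), (345, [590.0, -11.0, 100.0])]
276 [(316, [573.0, 1.0, 129.0]), (319, [575.0, 1.0, 128.0]), (322, [577.0, 0.0, 128.0]), (345, [590.0, -12.0, 102.0])]
280 [(316, [574.0, 6.0, 147.0]), (319, [576.0, 6.0, 147.0]), (322, [577.0, 6.0, 148.0]), (345, [590.0, -15.0, 101.0])]
285 [(316, [574.0, 6.0, 154.0]), (319, [576.0, 6.0, 154.0]), (322, [577.0, 6.0, 154.0]), (345, [586.0, 32.0, 217.0])]
[319.4, 278.2] 0.64 [575.9   6.  145.1]
```

Run:
```python
from h import *
np.set_printoptions(precision=0,suppress=True,linewidth=200)
p,T=cap("wrist");P=cloud(p,T)
Ti=np.linalg.inv(now());L=P@Ti[:3,:3].T+Ti[:3,3]
for r in range(268,300,4): print(r,"z",P[r,296:346:4,2],"toolx",L[r,296:346:4,0])
print("tooly",L[284,296:346:4,1])
cv2.imwrite("pics/w4.png",cv2.resize(p["frame"][215:315,255:385,::-1],(780,600),interpolation=cv2.INTER_CUBIC))
```

```text
268 z [100.  99. 100. 100. 127. 129. 128. 128.  99.  99.  99. 100. 100.] toolx [-1. -1. -1. -1.  9. 10.  9.  9. -1. -1. -1. -1. -1.]
272 z [101.  99.  99. 100. 128. 128. 129. 128.  99.  99.  99. 100. 100.] toolx [-3. -4. -4. -4.  7.  7.  7.  7. -4. -4. -4. -4. -4.]
276 z [ 99. 100.  99. 147. 145. 129. 129. 146. 145.  99. 100. 101. 100.] toolx [-7. -6. -7. 12. 12.  5.  5. 12. 11. -7. -6. -6. -6.]
280 z [152. 150. 150. 151. 152. 147. 147. 150. 151. 150. 151. 100. 100.] toolx [12. 11. 11. 12. 12. 10. 10. 11. 12. 11. 11. -9. -9.]
284 z [216. 216. 215. 217. 156. 152. 153. 155. 216. 216. 216. 216. 216.] toolx [37. 37. 37. 37. 12. 10. 10. 11. 37. 37. 37. 37. 37.]
288 z [219. 219. 218. 219. 160. 157. 157. 161. 218. 219. 219. 219. 218.] toolx [37. 37. 37. 37. 11. 10. 10. 12. 37. 37. 37. 37. 37.]
292 z [220.  nan 221. 219. 161. 160. 163. 165. 222. 222. 221. 221. 220.] toolx [37. nan 37. 36. 10. 10. 11. 12. 37. 37. 37. 37. 36.]
296 z [224. 223. 223. 219. 166. 166. 166. 169. 224. 224. 222. 224. 224.] toolx [37. 37. 37. 35. 10. 10. 10. 11. 37. 37. 36. 37. 37.]
tooly [-6. -5. -4. -3. -3. -1.  1.  3.  2.  4.  5.  6.  7.]
```

View pics/w4.png

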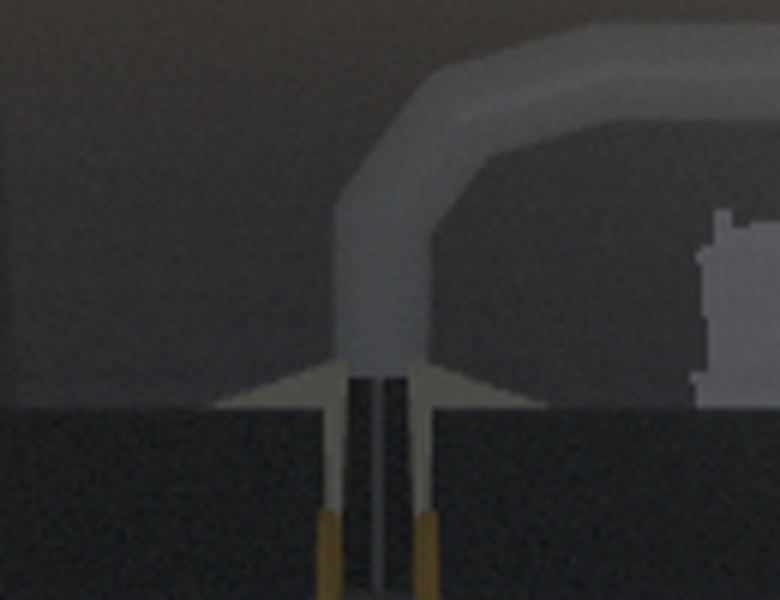

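The zoom shows the shut fingertips (crop (380,370)) hovering above the bar: tips are near z≈146 by depth while the reported TCP is 108, so the real fingertips sit ~38 mm short of the reported TCP. Reopen, descend further watching force, and close.

{"op": "step_arm", "data": {"series": "0.5 0 0 0 0 0 0;0.5 0 0 0 0 0 0;0.5 0 0 0 0 0 0;0.5 0 0.015 0.1 0 0 0;0.5 0 0.015 0.2 0 0 0;0.5 0 0.015 0.3 0 0 0;0.5 0 0.015 0.4 0 0 0;0.5 0 0.015 0.43 0 0 0;0.5 0 0.015 0.43 0 0 0"}}

```text
time: 7.3
tool_pos: [574.7, -4.1, 73.1]
tcp_rot: [-3.14, 0.0, 1.43]
contact_force: [0.1, -0.2, -0.1]
grip_width: 23.0
finger_force: 0.0
```

{"op": "step_arm", "data": {"series": "1 0 0 0 0 0 0;1 0 0 0 0 0 0;1 0 0 0 0 0 0;1 0 0 0 0 0 0;1 0 0 0 0 0 0"}}

```text
time: 7.8
tool_pos: [574.2, -4.0, 74.1]
tcp_rot: [-3.14, 0.0, 1.43]
contact_force: [-5.5, 0.6, 4.4]
grip_width: 7.9
finger_force: 30.0
```

Pinched: width 7.9 mm, 30 N. Now plan the flip arc and the lift (β=80°, to θ≈47° with a slight lean).

```bash
cat >> h.py <<'E'
def rows(T,poses,jaw):
    """pose list -> series strings (<=20 rows, <=80 mm from call start)"""
    out=[];B=T.copy();cur=[]
    last=T
    for W in poses:
        D=np.linalg.inv(B)@W;s=D[:3,3]/80
        if len(cur)==20 or np.abs(s).max()>.99:
            out.append(cur);B=last.copy();cur=[];D=np.linalg.inv(B)@W;s=D[:3,3]/80
        s=np.round(s,2);t=np.round(Ro.from_matrix(D[:3,:3]).as_rotvec()/2/np.pi,3)
        last=B@tf(s*80,Ro.from_rotvec(t*2*np.pi).as_matrix())
        cur.append(" ".join(f"{v:g}" for v in [jaw,*(s+0),*(t+0)]))
    out.append(cur)
    for c in out: print(";".join(c))
    return last
def barpose(S,off,th,be,lean,yaw):  # off: bar in tool frame
    q=np.array([-89-50*np.cos(be),-5.5+50*np.sin(be)])
    x,z=q[0]*np.cos(th)+q[1]*np.sin(th),-q[0]*np.sin(th)+q[1]*np.cos(th)
    R=toolR(yaw,lean,YAW);return tf(R2w(HX+x,0,130+z)-R@off,R)
E
python3 - <<'E'
from h import *
r=np.radians
S=tf([574.3,-4.1,73.7],toolR(np.pi/2+YAW));off=np.array([0,0,-50.5])
b0=barpose(S,off,0,0,0,np.pi/2+YAW);print(b0[:3,3])
sh=S[:3,3]-b0[:3,3]
ps=[(0,b,0) for b in range(10,81,10)]+[(t,80,min(8,t/5)) for t in range(2,48,3)]
W=[]
for t,b,l in ps:
    w=barpose(S,off,r(t),r(b),r(l),np.pi/2+YAW);w[:3,3]+=sh;W.append(w)
print(sh);L=rows(S,W,1);print(L)
E
```

```text
[575.50607657  -4.73986778  74.        ]
[-1.20607657  0.63986778 -0.3       ]
1 0 0.01 -0.11 0 0 0;1 0 0.04 -0.21 0 0 0;1 0 0.08 -0.31 0 0 0;1 0 0.15 -0.4 0 0 0;1 0 0.22 -0.48 0 0 0;1 0 0.31 -0.54 0 0 0;1 0 0.41 -0.59 0 0 0;1 0 0.52 -0.62 0 0 0;1 0 0.53 -0.66 0.001 0 0;1 0 0.56 -0.72 0.003 0 0;1 0 0.59 -0.78 0.004 0 0;1 0 0.62 -0.84 0.006 0 0;1 0 0.65 -0.9 0.008 0 0;1 0 0.69 -0.95 0.009 0 0
1 0 0.04 -0.05 0.002 0 0;1 0 0.08 -0.11 0.004 0 0;1 0 0.12 -0.16 0.005 0 0;1 0 0.17 -0.2 0.007 0 0;1 0 0.22 -0.25 0.009 0 0;1 0 0.27 -0.29 0.01 0 0;1 0 0.32 -0.33 0.012 0 0;1 0 0.38 -0.36 0.013 0 0;1 0 0.44 -0.39 0.013 0 0;1 0 0.5 -0.42 0.013 0 0
[[ 1.42628934e-01  9.80335177e-01 -1.36381555e-01  6.70343020e+02]
 [ 9.89776231e-01 -1.41268457e-01  1.96528822e-02 -1.79400107e+01]
 [ 1.23259516e-32 -1.37790291e-01 -9.90461426e-01  1.80985551e+02]
 [ 0.00000000e+00  0.00000000e+00  0.00000000e+00  1.00000000e+00]]
```

{"op": "step_arm", "data": {"series": "1 0 0.01 -0.11 0 0 0;1 0 0.04 -0.21 0 0 0;1 0 0.08 -0.31 0 0 0;1 0 0.15 -0.4 0 0 0;1 0 0.22 -0.48 0 0 0;1 0 0.31 -0.54 0 0 0;1 0 0.41 -0.59 0 0 0;1 0 0.52 -0.62 0 0 0;1 0 0.52 -0.62 0 0 0;1 0 0.52 -0.62 0 0 0"}}

```text
time: 8.8
tool_pos: [617.7, -10.5, 125.7]
tcp_rot: [3.137, 0.0, 1.43]
contact_force: [-3.1, -0.9, 7.8]
grip_width: 8.0
finger_force: 30.0
```

{"op": "step_arm", "data": {"series": "1 0 0.01 -0.04 0.001 0 0;1 0 0.04 -0.1 0.003 0 0;1 0 0.07 -0.16 0.004 0 0;1 0 0.1 -0.22 0.006 0 0;1 0 0.13 -0.28 0.008 0 0;1 0 0.17 -0.33 0.009 0 0"}}

```text
time: 9.4
tool_pos: [628.1, -12.0, 147.7]
tcp_rot: [-3.078, 0.001, 1.43]
contact_force: [-6.0, -0.3, -16.0]
grip_width: 7.7
finger_force: 30.0
```

{"op": "step_arm", "data": {"series": "1 0 0.04 -0.05 0.002 0 0;1 0 0.08 -0.11 0.004 0 0;1 0 0.12 -0.16 0.005 0 0;1 0 0.17 -0.2 0.007 0 0;1 0 0.22 -0.25 0.009 0 0;1 0 0.27 -0.29 0.01 0 0;1 0 0.32 -0.33 0.012 0 0;1 0 0.38 -0.36 0.013 0 0;1 0 0.44 -0.39 0.013 0 0;1 0 0.5 -0.42 0.013 0 0;1 0 0.5 -0.42 0.013 0 0;1 0 0.5 -0.42 0.013 0 0"}}

```text
time: 10.6
tool_pos: [669.5, -17.9, 180.5]
tcp_rot: [-2.998, 0.001, 1.43]
contact_force: [-9.2, -1.8, -10.7]
grip_width: 7.3
finger_force: 30.0
```

Run:
```python
from h import *
np.set_printoptions(precision=3,suppress=True)
o=readout.get_obs();print(o["joint_positions"],o["tool_pos"],o["tcp_rot"])
s,S=cap("side");cv2.imwrite("pics/s5.png",cv2.resize(s["frame"][100:340,170:490,::-1],(800,600)))
```

```text
[-0.141  0.735  0.891 -0.001  1.659  0.   ] [669.523 -17.92  180.525] [-2.998  0.001  1.43 ]
```

View pics/s5.png

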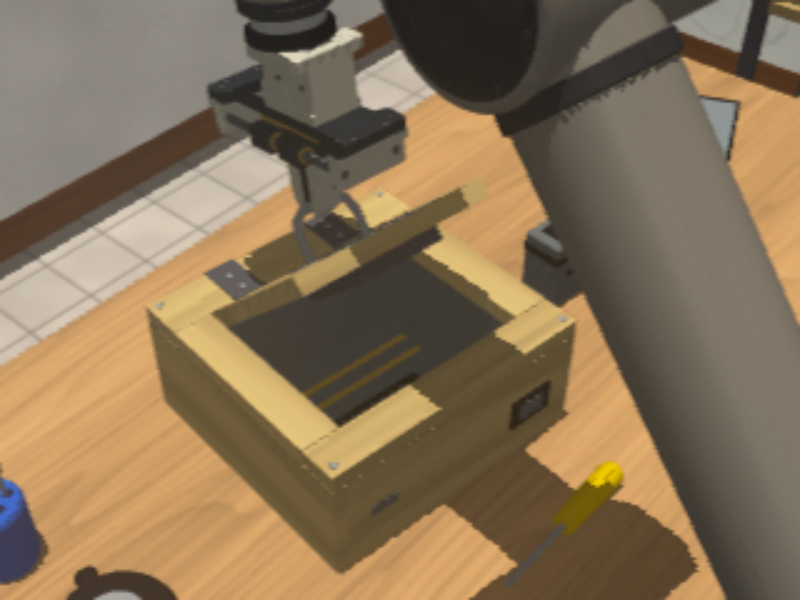

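Hatch is about 47° open, held by the ring (crop (330,215)). Clearances allow continuing the pinch to the stop with ~16° lean.

Run:
```python
from h import *
r=np.radians;yaw=np.pi/2+YAW
off=np.array([0,0,-50.5])
S0=barpose(None,off,r(47),r(80),r(8),yaw);sh=np.array([-1.2,.6,-.3])
W=[]
for t,l in zip(np.arange(49,72.1,1.5),np.linspace(8.5,16,16)):
    w=barpose(None,off,r(t),r(80),r(l),yaw);w[:3,3]+=sh;W.append(w)
S0[:3,3]+=sh;print(S0[:3,3]);L=rows(S0,W,1);print(L[:3,3])
```

```text
[670.65308245 -18.02368342 180.96272649]
1 0 0.04 -0.02 0.001 0 0;1 0 0.06 -0.03 0.003 0 0;1 0 0.09 -0.05 0.004 0 0;1 0 0.12 -0.06 0.006 0 0;1 0 0.14 -0.07 0.007 0 0;1 0 0.17 -0.08 0.008 0 0;1 0 0.2 -0.09 0.01 0 0;1 0 0.23 -0.1 0.011 0 0;1 0 0.26 -0.11 0.012 0 0;1 0 0.29 -0.12 0.014 0 0;1 0 0.31 -0.13 0.015 0 0;1 0 0.34 -0.13 0.017 0 0;1 0 0.37 -0.14 0.018 0 0;1 0 0.4 -0.14 0.019 0 0;1 0 0.43 -0.15 0.021 0 0;1 0 0.46 -0.15 0.022 0 0
[708.37537689 -23.45954909 187.7243732 ]
```

{"op": "step_arm", "data": {"series": "1 0 0.04 -0.02 0.001 0 0;1 0 0.06 -0.03 0.003 0 0;1 0 0.09 -0.05 0.004 0 0;1 0 0.12 -0.06 0.006 0 0;1 0 0.14 -0.07 0.007 0 0;1 0 0.17 -0.08 0.008 0 0;1 0 0.2 -0.09 0.01 0 0;1 0 0.23 -0.1 0.011 0 0;1 0 0.26 -0.11 0.012 0 0;1 0 0.29 -0.12 0.014 0 0;1 0 0.29 -0.12 0.014 0 0"}}

```text
time: 11.75
tool_pos: [693.7, -21.4, 187.8]
tcp_rot: [-2.91, 0.001, 1.43]
contact_force: [-12.9, -1.6, -5.6]
grip_width: 7.4
finger_force: 30.0
```

{"op": "step_arm", "data": {"series": "1 0 0.02 -0.01 0.001 0 0;1 0 0.05 -0.02 0.003 0 0;1 0 0.08 -0.03 0.004 0 0;1 0 0.11 -0.04 0.005 0 0;1 0 0.13 -0.05 0.006 0 0;1 0 0.13 -0.05 0.006 0 0"}}

```text
time: 12.35
tool_pos: [704.7, -23.0, 189.9]
tcp_rot: [-2.874, 0.001, 1.43]
contact_force: [-12.3, -1.7, -4.4]
grip_width: 7.8
finger_force: 30.0
```

Run:
```python
from h import *
np.set_printoptions(precision=3,suppress=True)
o=readout.get_obs();print(o["joint_positions"],o["tool_pos"],o["tcp_rot"],o["contact_force"])
s,S=cap("side");cv2.imwrite("pics/s6.png",cv2.resize(s["frame"][100:340,170:490,::-1],(800,600)))
P=cloud(s,S);d=P-R2w(HX,0,130);c,si=np.cos(YAW),np.sin(YAW)
X=c*d[...,0]+si*d[...,1];Y=-si*d[...,0]+c*d[...,1];Z=d[...,2]
m=(abs(Y)<100)&(Z>20)&(Z<190)&(X<0)&(X>-140);print(m.sum())
# near edge / underside visible: angle of the extreme points
a=np.degrees(np.arctan2(Z[m],-X[m]));rr=np.hypot(X[m],Z[m]);k=(rr>150)&(rr<195);print(np.percentile(a[k],[5,25,50,75,95]),k.sum())
```

```text
[-0.141  0.953  0.456 -0.001  2.001  0.   ] [704.744 -23.006 189.947] [-2.874  0.001  1.43 ] [-12.323  -1.725  -4.369]
2379
[54.216 58.477 60.385 64.551 86.882] 999
```

View pics/s6.png

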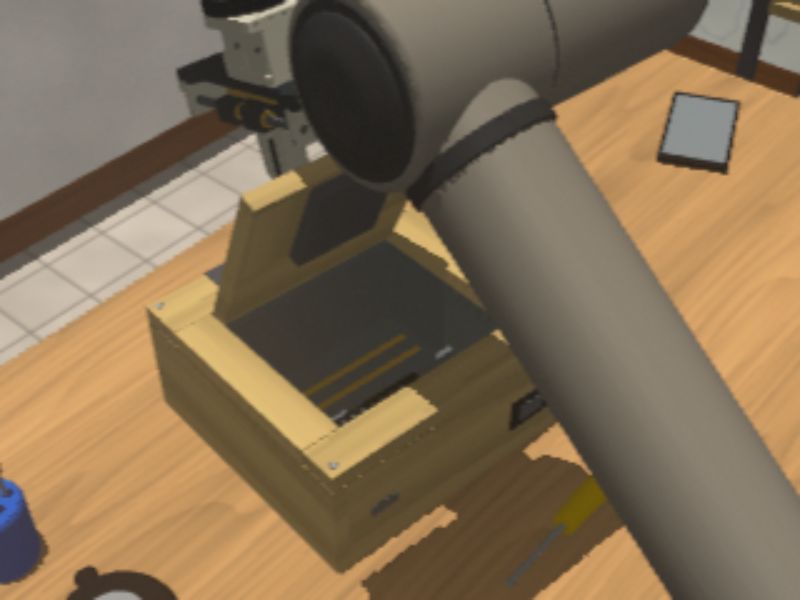

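Hatch nearly at the stop (~67°); force is still just hinge friction, so continue in small steps until the force rises.

{"op": "step_arm", "data": {"series": "1 0 0.03 -0.005 0 0 0;1 0 0.05 -0.01 0 0 0;1 0 0.05 -0.01 0 0 0"}}

```text
time: 12.7
tool_pos: [708.7, -23.6, 190.0]
tcp_rot: [-2.874, 0.001, 1.43]
contact_force: [-11.9, -1.2, -3.3]
grip_width: 8.1
finger_force: 30.0
```

{"op": "step_arm", "data": {"series": "1 0 0.03 -0.005 0 0 0;1 0 0.05 -0.01 0 0 0;1 0 0.05 -0.01 0 0 0"}}

```text
time: 13.0
tool_pos: [710.8, -23.8, 188.8]
tcp_rot: [-2.868, 0.001, 1.43]
contact_force: [-21.2, -1.9, -7.4]
grip_width: 7.8
finger_force: 30.0
```

{"op": "step_arm", "data": {"series": "1 0 0.03 -0.005 0 0 0;1 0 0.03 -0.005 0 0 0;1 0 0.03 -0.005 0 0 0"}}

```text
time: 13.3
tool_pos: [711.3, -23.9, 187.5]
tcp_rot: [-2.861, 0.001, 1.43]
contact_force: [-28.6, 0.0, -10.1]
grip_width: 8.2
finger_force: 30.0
```

At the stop (force risen to 28 N). Release and retreat along the tool axis, then up.

{"op": "step_arm", "data": {"series": "0.5 0 -0.03 0 0 0 0;0.5 0 -0.03 0 0 0 0;0.5 0 -0.03 0 0 0 0;0.5 0 -0.03 0 0 0 0;0.5 0 -0.03 -0.1 0 0 0;0.5 0 -0.03 -0.2 0 0 0;0.5 0 -0.03 -0.3 0 0 0;0.5 0 -0.03 -0.4 0 0 0;0.5 0 -0.03 -0.4 0 0 0"}}

```text
time: 14.2
tool_pos: [723.5, -25.1, 221.0]
tcp_rot: [-2.882, -0.0, 1.43]
contact_force: [0.2, -0.4, 0.8]
grip_width: 23.1
finger_force: 0.0
```

{"op": "step_arm", "data": {"series": "0.5 0 -0.13 -0.48 0 0 0;0.5 0 -0.26 -0.96 0 0 0;0.5 0 -0.26 -0.96 0 0 0;0.5 0 -0.26 -0.96 0 0 0"}}

```text
time: 14.6
tool_pos: [702.7, -24.0, 289.3]
tcp_rot: [-2.895, -0.002, 1.43]
contact_force: [0.1, 0.7, 0.2]
grip_width: 22.7
finger_force: 0.0
```

Run:
```python
from h import *
np.set_printoptions(precision=3,suppress=True)
o=readout.get_obs();print(o["joint_positions"],o["tool_pos"],o["tcp_rot"],o["contact_force"])
p,T=cap("wrist");print("wrist depth ok")
for n in ("top","side"):
    p,T=cap(n);P=cloud(p,T);d=P-R2w(HX,0,130);c,si=np.cos(YAW),np.sin(YAW)
    X=c*d[...,0]+si*d[...,1];Y=-si*d[...,0]+c*d[...,1];Z=d[...,2]
    m=(abs(Y)<98)&(abs(Y)>60)&(Z>150)&(Z<185)&(X<0)&(X>-110)
    print(n,m.sum(),np.median(X[m]) if m.any() else 0,Z[m].max() if m.any() else 0)
    for q in models.pinpoint(p,"battery_center")[:1]: print(q["position"],q["p"],at_z(p,T,q["position"],42.5))
    m=(P[...,2]>78)&(P[...,2]<90)&(abs(P[...,0]-584)<60)&(abs(P[...,1]+287)<60)
    m=cv2.morphologyEx(m.astype(np.uint8),cv2.MORPH_OPEN,np.ones((3,3)))>0
    if m.sum()>30: print(m.sum(),cv2.minAreaRect(P[m][:,:2].astype(np.float32)))
```

```text
[-0.143  1.021  0.038  0.001  2.329 -0.002] [702.704 -23.999 289.318] [-2.895 -0.002  1.43 ] [0.095 0.686 0.156]
wrist depth ok
top 415 -71.68313696678737 178.96330779429547
[448.6, 244.7] 0.97 [ 577.609 -286.89    42.5  ]
585 ((583.6690673828125, -286.86279296875), (56.723960876464844, 47.51368713378906), 84.14736938476562)
side 215 -77.7815585487809 175.61568309400354
```

```bash
cat >> h.py <<'E'
OFF=np.array([0,0,-54.])
def gpose(g,yaw,lean): R=toolR(yaw,lean,yaw-np.pi);return tf(np.array(g)-R@OFF,R)
E
python3 - <<'E'
from h import *
np.set_printoptions(precision=3,suppress=True)
S=now();r=np.radians;by=r(-3.8)
A=tf([640,-20,345],toolR(np.pi/2+YAW,0))
G=plan(S,[A],0.5,n=4,step=100)
print("--")
B=gpose([584,-287,200],np.pi+by,r(-33))
M=tf([560,-140,345],toolR(r(125)))
print(B);G=plan(G,[M,B],-1,n=3,step=95);print(G)
E
```

```text
4 x: 0.5 -0.058 -0.937 -0.509 -0.04 -0.0002 0.0003
--
[[  -0.837    0.066    0.543  613.346]
 [   0.056    0.998   -0.036 -288.949]
 [  -0.545    0.      -0.839  154.712]
 [   0.       0.       0.       1.   ]]
3 x: -1 -0.814 -0.388 -0.0 0.0 0.0 -0.06
3 x: -1 -0.613 -0.661 -0.001 0.0 0.0 -0.06
3 x: -1 -0.636 -0.174 0.793 -0.0136 -0.0285 -0.046
3 x: -1 -0.402 -0.397 0.862 -0.0137 -0.0284 -0.0461
3 x: -1 -0.109 -0.548 0.868 -0.0136 -0.0285 -0.046
[[  -0.837    0.066    0.544  613.382]
 [   0.056    0.998   -0.036 -288.984]
 [  -0.545    0.      -0.839  154.697]
 [   0.       0.       0.       1.   ]]
```

{"op": "step_arm", "data": {"series": "0.5 0 -0.3 -0.3 -0.01 0 0;0.5 -0.03 -0.6 -0.5 -0.02 0 0;0.5 -0.06 -0.94 -0.51 -0.04 0 0;0.5 -0.06 -0.94 -0.51 -0.04 0 0;0.5 -0.06 -0.94 -0.51 -0.04 0 0"}}

```text
time: 15.35
tool_pos: [636.7, -19.4, 348.3]
tcp_rot: [3.138, -0.002, 1.43]
contact_force: [0.9, 0.4, -0.3]
grip_width: 23.2
finger_force: 0.0
```

{"op": "step_arm", "data": {"series": "-1 -0.814 -0.388 0 0 0 -0.06;-1 -0.814 -0.388 0 0 0 -0.06;-1 -0.814 -0.388 0 0 0 -0.06;-1 -0.814 -0.388 0 0 0 -0.06"}}

```text
time: 15.75
tool_pos: [600.2, -81.1, 345.5]
tcp_rot: [3.14, -0.001, 1.806]
contact_force: [0.4, -0.2, -0.0]
grip_width: 50.3
finger_force: 0.0
```

{"op": "step_arm", "data": {"series": "-1 -0.613 -0.661 0 0 0 -0.06;-1 -0.613 -0.661 0 0 0 -0.06;-1 -0.613 -0.661 0 0 0 -0.06;-1 -0.613 -0.661 0 0 0 -0.06"}}

```text
time: 16.15
tool_pos: [560.3, -140.7, 345.5]
tcp_rot: [3.139, -0.001, 2.182]
contact_force: [1.0, 0.6, -0.3]
grip_width: 82.7
finger_force: 0.0
```

Run:
```python
from h import *
np.set_printoptions(precision=3,suppress=True)
o=readout.get_obs();print(o["joint_positions"],o["contact_force"])
S=now();print(S[:3,3],o["tcp_rot"]);r=np.radians;by=r(-3.8)
B=gpose([584,-287,190],np.pi+by,r(-30))
plan(S,[B],-1,n=4,step=95)
```

```text
[-0.38   0.385  1.045  0.002  1.712 -0.99 ] [ 0.968  0.585 -0.268]
[ 560.338 -140.657  345.48 ] [ 3.139 -0.001  2.182]
4 x: -1 -0.627 -0.183 0.842 -0.0123 -0.0259 -0.0463
4 x: -1 -0.398 -0.402 0.903 -0.0123 -0.0258 -0.0463
4 x: -1 -0.11 -0.547 0.908 -0.0123 -0.0259 -0.0464
```

{"op": "step_arm", "data": {"series": "-1 -0.627 -0.183 0.842 -0.0123 -0.0259 -0.0463;-1 -0.627 -0.183 0.842 -0.0123 -0.0259 -0.0463;-1 -0.627 -0.183 0.842 -0.0123 -0.0259 -0.0463;-1 -0.627 -0.183 0.842 -0.0123 -0.0259 -0.0463"}}

```text
time: 16.55
tool_pos: [576.6, -189.0, 277.4]
tcp_rot: [3.086, 0.17, 2.467]
contact_force: [-0.1, -0.2, 0.3]
grip_width: 91.6
finger_force: 0.0
```

{"op": "step_arm", "data": {"series": "-1 -0.4 -0.4 0.9 -0.0123 -0.0258 -0.0463;-1 -0.4 -0.4 0.9 -0.0123 -0.0258 -0.0463;-1 -0.4 -0.4 0.9 -0.0123 -0.0258 -0.0463;-1 -0.4 -0.4 0.9 -0.0123 -0.0258 -0.0463"}}

```text
time: 16.95
tool_pos: [594.2, -238.9, 211.0]
tcp_rot: [3.082, 0.35, 2.758]
contact_force: [-0.3, -0.9, 1.2]
grip_width: 91.9
finger_force: 0.0
```

{"op": "step_arm", "data": {"series": "-1 -0.11 -0.55 0.9 -0.0123 -0.0259 -0.0464;-1 -0.11 -0.55 0.9 -0.0123 -0.0259 -0.0464;-1 -0.11 -0.55 0.9 -0.0123 -0.0259 -0.0464;-1 -0.11 -0.55 0.9 -0.0123 -0.0259 -0.0464;-1 -0.11 -0.55 0.9 -0.0123 -0.0259 -0.0464"}}

```text
time: 17.45
tool_pos: [611.7, -288.7, 144.9]
tcp_rot: [3.14, 0.525, 3.075]
contact_force: [0.4, 0.1, -0.8]
grip_width: 91.7
finger_force: 0.0
```

Run:
```python
from h import *
np.set_printoptions(precision=3,suppress=True)
o=readout.get_obs();print(o["joint_positions"],o["contact_force"],o["grip_width"])
S=now();print(S[:3,3],o["tcp_rot"]);r=np.radians;by=r(-3.8)
B=gpose([584,-287,190],np.pi+by,r(-30));print(B[:3,3])
p,T=cap("wrist");P=cloud(p,T)
m=(P[...,2]>80)&(P[...,2]<90)&(abs(P[...,0]-584)<60)&(abs(P[...,1]+287)<60)
m=cv2.morphologyEx(m.astype(np.uint8),cv2.MORPH_OPEN,np.ones((3,3)))>0
if m.sum()>30: print(m.sum(),cv2.minAreaRect(P[m][:,:2].astype(np.float32)),np.median(P[m][:,2]))
for q in models.pinpoint(p,"battery_center")[:1]: print(q["position"],q["p"],at_z(p,T,q["position"],42.5))
p["frame"][m]=[0,255,0]
cv2.imwrite("pics/w7.png",p["frame"][:,:,::-1])
```

```text
[-0.717  0.421  1.684  0.512  0.671 -2.568] [ 0.388  0.15  -0.835] 91.7025559903469
[ 611.698 -288.746  144.91 ] [3.14  0.525 3.075]
[ 610.941 -288.789  143.235]
4974 ((582.2850952148438, -287.0036315917969), (56.02681350708008, 48.45514678955078), 84.08506774902344) 84.91285675953326
```

View pics/w7.png

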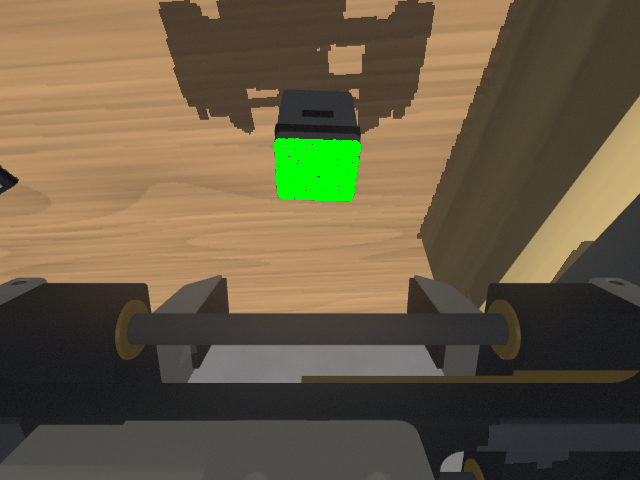

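Battery top is cleanly segmented (317,170), centred between the jaws; yaw −5.9°.

Run:
```python
from h import *
S=now();r=np.radians
for z in (130,68): B=gpose([582.3,-287,z],np.pi+r(-5.9),r(-30));S=plan(S,[B],-1,n=5,step=95)
print(S[:3,3])
```

```text
5 x: -1 0.426 -0.02 0.662 0.003 0.0003 0.0052
5 x: -1 0.388 0.0 0.671 0.0 0.0 0.0
[ 609.15405778 -289.77651362   21.22741407]
```

{"op": "step_arm", "data": {"series": "-1 0.426 -0.02 0.662 0.003 0 0.005;-1 0.426 -0.02 0.662 0.003 0 0.005;-1 0.426 -0.02 0.662 0.003 0 0.005;-1 0.426 -0.02 0.662 0.003 0 0.005"}}

```text
time: 17.95
tool_pos: [609.1, -290.0, 83.6]
tcp_rot: [-3.14, 0.527, 3.042]
contact_force: [-0.3, -0.1, -0.2]
grip_width: 92.0
finger_force: 0.0
```

{"op": "step_arm", "data": {"series": "-1 0.1 0 0.17 0 0 0;-1 0.2 0 0.34 0 0 0;-1 0.3 0 0.51 0 0 0;-1 0.388 0 0.67 0 0 0;-1 0.388 0 0.67 0 0 0;-1 0.388 0 0.67 0 0 0"}}

```text
time: 18.55
tool_pos: [608.8, -290.6, 21.8]
tcp_rot: [-3.139, 0.527, 3.042]
contact_force: [-0.3, -0.2, 0.5]
grip_width: 91.6
finger_force: 0.0
```

{"op": "step_arm", "data": {"series": "1 0 0 0 0 0 0;1 0 0 0 0 0 0;1 0 0 0 0 0 0;1 0 0 0 0 0 0;1 0 0 0 0 0 0;1 0 0 0 0 0 0;1 0 0 0 0 0 0"}}

```text
time: 19.25
tool_pos: [607.6, -290.1, 20.1]
tcp_rot: [-3.14, 0.525, 3.041]
contact_force: [-1.1, 0.2, 1.7]
grip_width: 56.0
finger_force: 30.0
```

Battery gripped (56.0 mm, 30 N). Plan lift, carry, and leaned insertion.

Run:
```python
from h import *
r=np.radians;S=gpose([582.3,-287,68],np.pi+r(-5.9),r(-30))
M=now();print(M[:3,3]-S[:3,3])
def g(x,y,z,yaw): return gpose([x,y,z],np.pi+yaw,r(-30))
F=R2w(HX-58,0,80);A=R2w(HX-158,0,255);print(F,A)
K=[(582.3,-287,68,r(-5.9)),(582.3,-287,240,r(-5.9)),(*A,YAW)]
W=[]
for a,b in zip(K,K[1:]):
    a,b=np.array(a),np.array(b);n=int(np.ceil(np.linalg.norm((b-a)[:3])/25))
    W+=[g(*(a+(b-a)*i/n)) for i in range(1,n+1)]
L=rows(S,W,1);print(L[:3,3],W[-1][:3,3])
```

```text
[-1.53587388 -0.28902871 -1.16356251]
[655.67795127 -16.29281141  80.        ] [556.70032818  -2.02991804 255.        ]
1 -0.15 0 -0.27 0 0 0;1 -0.31 0 -0.53 0 0 0;1 -0.46 0 -0.8 0 0 0
1 -0.15 0 -0.26 0 0 0;1 -0.31 0 -0.53 0 0 0;1 -0.46 0 -0.8 0 0 0
1 -0.15 0 -0.26 0 0 0;1 -0.11 0.29 -0.3 0 0 0;1 -0.07 0.58 -0.35 0.001 0 0.001;1 -0.03 0.87 -0.39 0.001 0 0.001
1 0.04 0.3 -0.04 0 0 0.001;1 0.09 0.59 -0.09 0 0 0.001;1 0.13 0.88 -0.13 0.001 0 0.002
1 0.05 0.29 -0.05 0 0 0;1 0.09 0.58 -0.09 0 0 0.001;1 0.14 0.87 -0.14 0 0 0.001
1 0.05 0.29 -0.04 0.001 0 0.001;1 0.1 0.58 -0.09 0.001 0 0.001;1 0.15 0.87 -0.13 0.001 0 0.002
[583.49502881  -5.5653972  207.87127677] [583.42428642  -5.88089925 208.2346282 ]
```

{"op": "step_arm", "data": {"series": "1 -0.06 0 -0.1 0 0 0;1 -0.15 0 -0.27 0 0 0;1 -0.31 0 -0.53 0 0 0;1 -0.46 0 -0.8 0 0 0"}}

```text
time: 19.65
tool_pos: [606.4, -289.2, 92.9]
tcp_rot: [3.141, 0.521, 3.041]
contact_force: [0.8, -0.4, -3.0]
grip_width: 55.7
finger_force: 30.0
```

{"op": "step_arm", "data": {"series": "1 -0.15 0 -0.26 0 0 0;1 -0.31 0 -0.53 0 0 0;1 -0.46 0 -0.8 0 0 0"}}

```text
time: 19.95
tool_pos: [606.4, -289.2, 167.3]
tcp_rot: [3.141, 0.522, 3.041]
contact_force: [0.7, -0.1, -3.1]
grip_width: 55.5
finger_force: 30.0
```

{"op": "step_arm", "data": {"series": "1 -0.15 0 -0.26 0 0 0;1 -0.11 0.29 -0.3 0 0 0;1 -0.07 0.58 -0.35 0.001 0 0.001;1 -0.03 0.87 -0.39 0.001 0 0.001"}}

```text
time: 20.35
tool_pos: [599.6, -218.0, 194.7]
tcp_rot: [-3.139, 0.522, 3.033]
contact_force: [0.5, -0.1, -3.2]
grip_width: 56.0
finger_force: 30.0
```

{"op": "step_arm", "data": {"series": "1 0.04 0.3 -0.04 0 0 0.001;1 0.09 0.59 -0.09 0 0 0.001;1 0.13 0.88 -0.13 0.001 0 0.002"}}

```text
time: 20.65
tool_pos: [593.1, -146.4, 198.1]
tcp_rot: [-3.14, 0.522, 3.019]
contact_force: [0.4, 0.0, -2.6]
grip_width: 55.9
finger_force: 30.0
```

{"op": "step_arm", "data": {"series": "1 0.05 0.29 -0.05 0 0 0;1 0.09 0.58 -0.09 0 0 0.001;1 0.14 0.87 -0.14 0 0 0.001"}}

```text
time: 20.95
tool_pos: [586.5, -75.4, 202.0]
tcp_rot: [3.14, 0.522, 3.012]
contact_force: [-0.2, 0.2, -3.2]
grip_width: 55.6
finger_force: 30.0
```

{"op": "step_arm", "data": {"series": "1 0.05 0.29 -0.04 0.001 0 0.001;1 0.1 0.58 -0.09 0.001 0 0.001;1 0.15 0.87 -0.13 0.001 0 0.002;1 0.15 0.87 -0.13 0.001 0 0.002;1 0.15 0.87 -0.13 0.001 0 0.002"}}

```text
time: 21.45
tool_pos: [580.5, -5.1, 205.5]
tcp_rot: [3.14, 0.523, 3.0]
contact_force: [0.8, 0.5, -2.4]
grip_width: 55.9
finger_force: 30.0
```

Run:
```python
from h import *
np.set_printoptions(precision=3,suppress=True)
r=np.radians;o=readout.get_obs();print(o["joint_positions"],o["tool_pos"],o["tcp_rot"],o["grip_width"],o["contact_force"])
p,T=cap("wrist");P=cloud(p,T);q,Q=cap("side")
cv2.imwrite("pics/w8.png",np.hstack([cv2.resize(p["frame"],(400,300)),cv2.resize(q["frame"][60:360,140:540],(400,300))])[:,:,::-1])
for n,(a,A) in {"w":(p,T),"s":(q,Q)}.items():
  for t in("hatch_hinge","bay"):
    for k in models.pinpoint(a,t)[:1]: print(n,t,k["position"],k["p"],at_z(a,A,k["position"],130 if t!="bay" else 12))
S=now();F=R2w(HX-58,0,80)
print(F,(S@np.r_[OFF,1])[:3])
# battery top pose in hand
c,si=np.cos(YAW),np.sin(YAW)
m=(abs(P[...,2]-272)<12)&(np.hypot(P[...,0]-557,P[...,1]+2)<50)
print(m.sum(), np.median(P[m],0) if m.any() else 0)
if m.sum()>50:
    w=P[m];print(cv2.minAreaRect(w[:,:2].astype(np.float32)))
    cc=np.linalg.lstsq(np.c_[w[:,:2],np.ones(len(w))],w[:,2],rcond=None)[0];print("slope",cc[:2])
```

```text
[-0.142  0.157  1.875  0.003  0.587 -1.573] [580.46   -5.129 205.453] [3.14  0.523 3.   ] 55.85846141052889 [ 0.752  0.548 -2.428]
w bay [316.8, 184.7] 0.93 [656.5   -16.104  12.   ]
s hatch_hinge [294.7, 207.0] 0.92 [697.538 -27.317 130.   ]
s bay [304.9, 252.9] 0.96 [655.231 -11.704  12.   ]
[655.678 -16.293  80.   ] [554.278  -2.654 252.772]
6540 [549.016  -0.523 270.286]
((550.8234252929688, -0.5509719848632812), (84.3857650756836, 53.3902587890625), 82.12036895751953)
slope [ 0.143 -0.02 ]
```

View pics/w8.png

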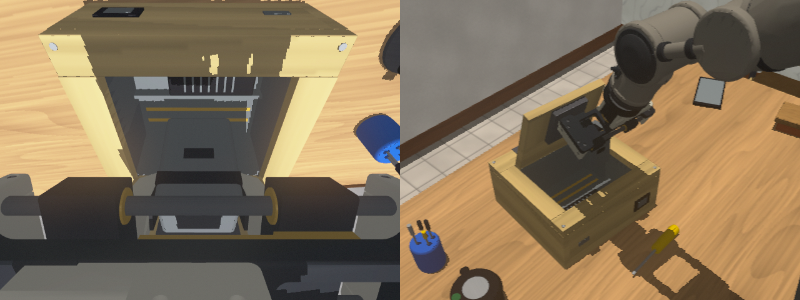

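The wrist view shows the bay with brass strips ahead (200,110) and lip; the bay detection agrees with my estimate within 1 mm. Check battery tilt in the hand and plan the insertion.

Run:
```python
from h import *
np.set_printoptions(precision=3,suppress=True)
r=np.radians;S=now();g=(S@np.r_[OFF,1])[:3]
p,T=cap("wrist");P=cloud(p,T);c,s=np.cos(YAW),np.sin(YAW);d=P-g
X=c*d[...,0]+s*d[...,1];Y=-s*d[...,0]+c*d[...,1];Z=d[...,2]
m=(abs(Y)<20)&(abs(X)<40)&(abs(Z-5)<35)
for x0 in range(-40,40,5):
    k=m&(X>=x0)&(X<x0+5)
    if k.sum()>5: print(x0,k.sum(),np.percentile(Z[k],[5,50,95]).round(1))
# path along the tool axis, then vertical
F=R2w(HX-58,0,80)-np.array([1.5*c,1.5*s,0])
D=np.array([np.cos(YAW),np.sin(YAW),0])
W=[];a=g;b=F+[0,0,20]
for q,n in((b,9),(F+[0,0,4],3)):
    W+=[gpose(a+(q-a)*i/n,np.pi+YAW,r(-30)) for i in range(1,n+1)];a=q
S2=tf(S[:3,3],toolR(np.pi+YAW,r(-30),YAW));print(F,S2[:3,:3]-S[:3,:3])
rows(S2,W,1)
```

```text
-25 7520 [-27.   -4.3  12.3]
-10 12 [18.8 18.9 19.4]
-5 492 [17.9 18.5 19. ]
0 510 [17.9 18.4 18.9]
5 477 [17.9 18.4 18.9]
10 423 [17.8 18.4 18.9]
15 362 [17.7 18.2 18.6]
20 173 [17.7 18.1 18.5]
[654.193 -16.079  80.   ] [[-0.    -0.001 -0.001]
 [-0.001  0.    -0.001]
 [ 0.    -0.002 -0.   ]]
1 -0.01 0 0.25 0 0 0;1 -0.03 0 0.51 0 0 0;1 -0.05 0 0.76 0 0 0
1 -0.01 0 0.26 0 0 0;1 -0.03 0.01 0.51 0 0 0;1 -0.04 0.01 0.76 0 0 0
1 -0.02 0 0.26 0 0 0;1 -0.03 0 0.51 0 0 0;1 -0.05 0 0.76 0 0 0;1 -0.01 0 0.82 0 0 0;1 0.02 0 0.88 0 0 0;1 0.05 0 0.94 0 0 0
```

Battery is upright in the hand (top slope ~0.01). Inserting.

{"op": "step_arm", "data": {"series": "1 -0.01 0 0.13 0 0 0;1 -0.01 0 0.25 0 0 0;1 -0.03 0 0.51 0 0 0;1 -0.05 0 0.76 0 0 0;1 -0.05 0 0.76 0 0 0"}}

```text
time: 22.3
tool_pos: [614.1, -10.5, 152.0]
tcp_rot: [3.14, 0.519, 2.998]
contact_force: [-1.2, 0.4, -3.8]
grip_width: 55.9
finger_force: 30.0
```

{"op": "step_arm", "data": {"series": "1 -0.01 0 0.13 0 0 0;1 -0.02 0 0.26 0 0 0;1 -0.02 0 0.39 0 0 0;1 -0.03 0.01 0.51 0 0 0;1 -0.04 0.01 0.64 0 0 0;1 -0.04 0.01 0.76 0 0 0;1 -0.04 0.01 0.76 0 0 0"}}

```text
time: 23.0
tool_pos: [647.5, -14.3, 102.9]
tcp_rot: [3.14, 0.522, 2.998]
contact_force: [-0.5, 0.2, -2.5]
grip_width: 56.0
finger_force: 30.0
```

{"op": "step_arm", "data": {"series": "1 -0.01 0 0.13 0 0 0;1 -0.02 0 0.26 0 0 0;1 -0.02 0 0.39 0 0 0;1 -0.03 0 0.51 0 0 0;1 -0.04 0 0.64 0 0 0;1 -0.05 0 0.76 0 0 0;1 -0.05 0 0.76 0 0 0;1 -0.05 0 0.76 0 0 0"}}

```text
time: 23.8
tool_pos: [681.7, -19.0, 54.4]
tcp_rot: [3.14, 0.523, 2.998]
contact_force: [0.3, 0.6, -3.6]
grip_width: 56.0
finger_force: 30.0
```

Run:
```python
from h import *
np.set_printoptions(precision=3,suppress=True)
o=readout.get_obs();print(o["contact_force"],o["grip_width"])
S=now();g=(S@np.r_[OFF,1])[:3];F=R2w(HX-58,0,80);d=g-F;c,s=np.cos(YAW),np.sin(YAW)
print("g rel F: x %.1f y %.1f z %.1f"%(c*d[0]+s*d[1],-s*d[0]+c*d[1],d[2]))
```

```text
[ 0.254  0.594 -3.647] 55.98248922878392
g rel F: x -0.9 y 1.0 z 21.2
```

{"op": "step_arm", "data": {"series": "1 0.03 0 0.05 0 0 0;1 0.06 0 0.1 0 0 0;1 0.09 0 0.15 0 0 0;1 0.11 0 0.19 0 0 0;1 0.12 0 0.205 0 0 0;1 0.12 0 0.205 0 0 0"}}

```text
time: 24.4
tool_pos: [685.0, -18.8, 41.7]
tcp_rot: [3.14, 0.509, 2.998]
contact_force: [0.1, -0.3, -2.7]
grip_width: 55.8
finger_force: 30.0
```

{"op": "step_arm", "data": {"series": "1 0.006 0 0.011 0 0 0;1 0.012 0 0.022 0 0 0;1 0.012 0 0.022 0 0 0"}}

```text
time: 24.7
tool_pos: [685.5, -18.8, 40.5]
tcp_rot: [3.141, 0.508, 2.998]
contact_force: [0.4, -0.3, -2.4]
grip_width: 55.4
finger_force: 30.0
```

Run:
```python
from h import *
np.set_printoptions(precision=3,suppress=True)
o=readout.get_obs();print(o["joint_positions"],o["tool_pos"],o["tau"],o["contact_force"],o["moment"])
S=now();g=(S@np.r_[OFF,1])[:3];F=R2w(HX-58,0,80);d=g-F;c,s=np.cos(YAW),np.sin(YAW)
print("g rel F: x %.1f y %.1f z %.1f"%(c*d[0]+s*d[1],-s*d[0]+c*d[1],d[2]))
```

```text
[-0.138  0.567  1.783 -0.005  0.283 -1.561] [685.479 -18.814  40.515] [ -0.002 -50.721 -20.045  -0.034  -2.662  -0.014] [ 0.44  -0.262 -2.437] [0.135 0.384 0.028]
g rel F: x 3.6 y 1.7 z 7.7
```

q5 is at its limit (0.283), so the last ~9 mm needs a slightly smaller lean (~27°). Rotate about the grasp point.

{"op": "step_arm", "data": {"series": "1 0.012 0 0 0 0.003 0;1 0.024 0 0 0 0.006 0;1 0.035 0 0 0 0.008 0;1 0.035 0 0 0 0.008 0"}}

```text
time: 25.1
tool_pos: [683.4, -18.5, 39.5]
tcp_rot: [3.141, 0.459, 2.998]
contact_force: [-0.9, -0.2, -3.2]
grip_width: 55.6
finger_force: 30.0
```

```bash
cat > st.py <<'E'
from h import *
np.set_printoptions(precision=3,suppress=True)
o=readout.get_obs();print(o["time"],o["joint_positions"],o["tool_pos"],o["tcp_rot"],o["contact_force"],o["grip_width"])
S=now();g=(S@np.r_[OFF,1])[:3];F=R2w(HX-58,0,80);d=g-F;c,s=np.cos(YAW),np.sin(YAW)
print("g rel F: x %.1f y %.1f z %.1f"%(c*d[0]+s*d[1],-s*d[0]+c*d[1],d[2]))
E
python3 st.py
```

```text
25.1 [-0.138  0.573  1.74  -0.003  0.369 -1.563] [683.44  -18.506  39.455] [3.141 0.459 2.998] [-0.869 -0.237 -3.16 ] 55.647961550578074
g rel F: x 3.9 y 1.7 z 7.9
```

{"op": "step_arm", "data": {"series": "1 0.011 0 0.022 0 0 0;1 0.022 0 0.045 0 0 0;1 0.033 0 0.067 0 0 0;1 0.033 0 0.067 0 0 0"}}

```text
time: 25.5
tool_pos: [682.6, -18.4, 32.6]
tcp_rot: [3.141, 0.457, 2.998]
contact_force: [0.1, 0.7, -3.6]
grip_width: 55.8
finger_force: 30.0
```

{"op": "step_arm", "data": {"series": "1 0.006 0 0.011 0 0 0;1 0.006 0 0.011 0 0 0"}}

```text
time: 25.7
tool_pos: [683.0, -18.4, 32.1]
tcp_rot: [3.141, 0.458, 2.998]
contact_force: [-0.8, -0.4, -3.2]
grip_width: 56.0
finger_force: 30.0
```

```bash
python3 st.py
```

```text
25.7 [-0.138  0.585  1.746 -0.004  0.353 -1.563] [683.    -18.403  32.092] [3.141 0.458 2.998] [-0.838 -0.405 -3.221] 55.96232723846775
g rel F: x 3.5 y 1.8 z 0.5
```

{"op": "step_arm", "data": {"series": "1 0.006 0 0.011 0 0 0;1 0.006 0 0.011 0 0 0"}}

```text
time: 25.9
tool_pos: [683.3, -18.5, 31.9]
tcp_rot: [3.141, 0.459, 2.998]
contact_force: [-2.0, -0.1, 1.7]
grip_width: 55.7
finger_force: 30.0
```

{"op": "step_arm", "data": {"series": "1 0.006 0 0.011 0 0 0;1 0.006 0 0.011 0 0 0"}}

```text
time: 26.1
tool_pos: [683.7, -18.5, 31.9]
tcp_rot: [3.141, 0.461, 2.998]
contact_force: [-6.1, 1.2, 9.4]
grip_width: 55.8
finger_force: 30.0
```

Contact felt (9 N). Release gently and retract along the tool axis.

{"op": "step_arm", "data": {"series": "-0.25 0 0 0 0 0 0;-0.3 0 0 0 0 0 0;-0.6 0 0 0 0 0 0;-0.6 0 0 0 0 0 0;-0.6 0 0 0 0 0 0;-0.6 0 0 0 0 0 0"}}

```text
time: 26.7
tool_pos: [682.9, -18.4, 30.1]
tcp_rot: [3.141, 0.458, 2.998]
contact_force: [-0.5, -0.7, -0.8]
grip_width: 73.6
finger_force: 0.0
```

{"op": "step_arm", "data": {"series": "-0.6 0 0 -0.1 0 0 0;-0.6 0 0 -0.3 0 0 0;-0.6 0 0 -0.5 0 0 0;-0.6 0 0 -0.7 0 0 0;-0.6 0 0 -0.9 0 0 0;-0.6 0 0 -0.9 0 0 0"}}

```text
time: 27.3
tool_pos: [652.0, -13.9, 97.5]
tcp_rot: [3.141, 0.462, 2.998]
contact_force: [0.5, -1.1, 0.6]
grip_width: 73.7
finger_force: 0.0
```

{"op": "step_arm", "data": {"series": "-0.6 0 0 -0.3 0 0 0;-0.6 0 0 -0.6 0 0 0;-0.6 0 0 -0.9 0 0 0;-0.6 0 0 -0.9 0 0 0"}}

```text
time: 27.7
tool_pos: [620.7, -9.4, 162.2]
tcp_rot: [3.141, 0.463, 2.998]
contact_force: [-0.6, -0.6, 0.4]
grip_width: 73.5
finger_force: 0.0
```

{"op": "step_arm", "data": {"series": "-0.6 0 0 -0.3 0 0 0;-0.6 0 0 -0.6 0 0 0;-0.6 0 0 -0.6 0 0 0;-0.6 0 0 -0.6 0 0 0"}}

```text
time: 28.1
tool_pos: [599.0, -6.5, 201.5]
tcp_rot: [3.141, 0.457, 2.998]
contact_force: [-0.8, -0.4, -0.1]
grip_width: 73.4
finger_force: 0.0
```

```bash
cat > fin.py <<'E'
from h import *
np.set_printoptions(precision=2,suppress=True)
o=readout.get_obs();print(o["time"],o["tool_pos"],o["contact_force"],o["grip_width"])
p,T=cap("wrist");q,Q=cap("side");c,s=np.cos(YAW),np.sin(YAW)
cv2.imwrite("pics/fin.png",np.hstack([cv2.resize(p["frame"],(400,300)),cv2.resize(q["frame"][60:360,140:540],(400,300))])[:,:,::-1])
B=R2w(HX-58,0,12)
for n,(a,A) in {"w":(p,T),"s":(q,Q)}.items():
    P=cloud(a,A)-B;X=c*P[...,0]+s*P[...,1];Y=-s*P[...,0]+c*P[...,1];Z=P[...,2]
    m=(abs(Z-85)<8)&(abs(X)<45)&(abs(Y)<60)
    print(n,m.sum())
    if m.sum()>40:
        w=np.c_[X[m],Y[m],Z[m]];print(np.median(w,0),cv2.minAreaRect(w[:,:2].astype(np.float32)),np.linalg.lstsq(np.c_[w[:,:2],np.ones(len(w))],w[:,2],rcond=None)[0])
    # hatch: point cloud of near edge band
    m=(abs(Y)<95)&(Z>118+150)&(Z<118+185)&(X>-80)&(X<60)
    print("hatch edge X from hinge",np.percentile(X[m]-58,[5,50,95]) if m.any() else None)
E
python3 fin.py
```

```text
28.1 [598.99  -6.52 201.52] [-0.78 -0.41 -0.06] 73.35293922683708
w 3476
[ 7.92  1.63 84.86] ((10.845205307006836, -0.025333404541015625), (68.30807495117188, 119.93218231201172), 0.0021153385750949383) [ 0.02 -0.   84.29]
hatch edge X from hinge None
s 478
[ 8.06  5.75 82.74] ((9.860469818115234, 5.114788055419922), (106.95197296142578, 70.21795654296875), 89.96629333496094) [ 0.05 -0.01 82.59]
hatch edge X from hinge [-91.68 -79.26 -67.79]
```

View pics/fin.png

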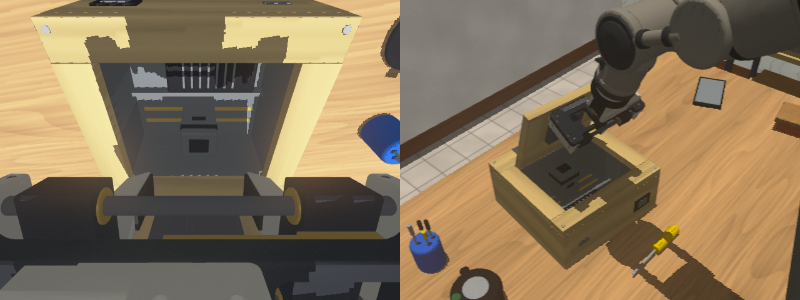

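Battery stands level in the bay (wrist view (200,140); top 84 mm above the floor, about 8 mm off centre in x). The hatch is at its stop and the bystanders are untouched.

```bash
python3 -c "
from plant import order
print(order.close_job())"
```

```text
the job is handed in; nothing more can be done
None
```

The job is handed in at about 28 s of the 72 s allowed: the ring is flipped up, the hatch stands open at its stop, and the battery stands upright on the floor of the far bay, about 8 mm off centre in x. The tribrach, screwdriver and pot were not touched, and the hand-in call returned no verdict.

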